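# Make up two sample kits

## Task

Make up the two kits on the bench. Into the blue tray go the jar with the blue cap, the brass weight and the red stopper; into the yellow tray go the jar with the cream-coloured cap and the grey weight (its square recess stays empty). Stand each thing upright in its own recess - jar in the large round one, weight in the small round one, stopper in the square one - let go of everything, and leave the beaker and the tangerine to the right of the balance where they stand.

Things in the scene. Friction and masses are not known exactly. Their poses are not given: they have to be found in the camera images.
- blue_jar: sample jar with a blue screw cap, upright cylinder 42 mm diameter, 62 mm tall (cap is the top 12 mm), 60 g; origin at the centre of its underside, z up along its axis
- cream_jar: sample jar with a cream-coloured screw cap and beige contents, upright cylinder 42 mm diameter, 62 mm tall, 60 g; origin at the centre of its underside, z up along its axis
- brass_weight: brass-coloured calibration weight, upright, 22 mm diameter, 32 mm tall, body straight up to about 18 mm and narrowing to a knob above, 100 g; origin at the centre of its underside, z up
- grey_weight: grey metal calibration weight, upright, 17 mm diameter, 26 mm tall, body straight up to about 15 mm and narrowing to a knob above, 50 g; origin at the centre of its underside, z up
- stopper: red stopper standing on its narrow end, 42 mm tall: plug 27 mm diameter at the foot, 32 mm at 24 mm height, then a straight head 36 mm diameter from 26 to 42 mm, 30 g; origin at the centre of its underside, z up
- blue_tray: flat blue kit tray, fixed, 250 x 101 x 8 mm; origin: centre of its underside, x along its length, z up. On its x axis three recesses 3 mm deep, grey floors 5 mm above the underside: large round (62 mm) for a jar at x = -80 mm, small round (44 mm) for a weight at 0, square (48 mm) for a stopper at +80 mm. Large recess nearest the robot; either tray may be the left one
- yellow_tray: flat yellow kit tray, fixed, 250 x 101 x 8 mm; origin: centre of its underside, x along its length, z up. On its x axis three recesses 3 mm deep, grey floors 5 mm above the underside: large round (62 mm) for a jar at x = -80 mm, small round (44 mm) for a weight at 0, square (48 mm) for a stopper at +80 mm. Large recess away from the robot; either tray may be the left one
- beaker: bystander, to be left alone: small glass beaker, 46 mm wide (53 mm over its spout), 59 mm tall; origin at the centre of its underside
- tangerine: bystander, to be left alone: the whole tangerine to the right of the balance, 67 mm across, 55 mm tall; origin at its underside
Things that resemble listed ones, but are neither listed nor needed, are in the scene too. Of the things shaped like the stopper, the red one is meant.

How it is judged:
By the outcome, as a careful person would: the job done as asked, in the order asked, and still so for the second after the job is handed in, with the robot touching nothing.
It also fails if it takes over 122 s, if anything falls off the work surface, if the arm or the gripper's body presses on something with over 40 N, if the wrist force passes 120 N, or if a joint passes its speed limit or range.

## Robot

A 6-joint arm with a two-finger parallel gripper is mounted at the origin on a cart in front of the work surface, level with it; the furniture and walls round the work are solid. World frame = base frame: x ahead of the robot, y to its left, z up, the work surface at z = 0. Lengths are in m, angles in rad, forces in N, time in s.
With the tool pointing down it reaches from about 0.325 to 0.775 m from the base axis. Payload 9.3 kg.
Tool frame: the origin (TCP) lies at the very end of the fingers, on their centre line; the grasp point (between the pads) lies grip_depth behind it (grip_depth is the distance from the TCP to the grasp point, in m); z points along the fingers, y is the line along which they close (so a half turn about z gives the same grasp; the last joint's range is limited). The gripper opens to 85 mm and grips with 20 to 120 N. Pads are 22 mm wide; open, the fingers measure 114 mm over their backs; the gripper's body (76 mm by 85 mm) begins 54 mm behind the grasp point. The pads swing forward as they close: fully open they stand 13 mm farther back than shut.
Start: joints at [-1.443, 0.259, 0.021, 1.334, 0, 1.418], TCP at [0.152, -0.528, 0.231] pointing down, gripper open.
Joint ranges: [-3.04, 3.04], [-0.91, 1.82], [-1.04, 1.36], [-1.92, 1.95], [-1.52, 1.45], [-3.14, 3.14]. Speed limits (rad/s): [2.22, 2.22, 2.79, 3.14, 3.14, 3.14].

## Interface

Orientations are given as a unit quaternion [x, y, z, w].
In Python, from bench import get_state, snapshot, get_calibration, hand_in, grip_depth gives the robot as it stands.
- The arm moves only by the tool drive_tool, never from a script. Its argument "steps" is a list of rows, each a list of 7 numbers: the gripper command: -1 is shut, 1 is fully open, values between are in proportion, then the shift along the tool's x, y, z in cm, then the turn, a rotation vector about the tool's x, y, z in units of 5 degrees (1.0 is 5 degrees). In form: [[fingers, dx, dy, dz, wx, wy, wz], ...]. A call has 1 to 5 rows; each row shifts and turns the commanded pose from where the row before left it, along the tool's axes as they then stand; what a row does not reach is not made up. A row lasts 1/12 s, in which the tool goes at most 41.7 mm and 7.16 degrees, less where a joint would pass 70% of its speed; a pose out of reach is approached as far as the arm can. A call is refused whole if a number of a shift passes 4.17 or a number of a turn 1, either way. A call with a gripper value outside its range is refused whole. The fingers move at their own pace and stop on an object; "force" is the grip in N (left out, the last holds). Time passes only in rows, so rows that do not move let the fingers close. It gives the time, the measured TCP pose, the force, the opening and the grip force at its end, in the units of the state.
- get_state(): the state, without advancing time (a new reading comes with each control period).
- snapshot(name): name is "scene" or "top" or "wrist"; returns the picture (384x512x3 uint8, red, green, blue); there is no depth.
- get_calibration(name): a dict with "K" (3x3 intrinsics, pixels), "world_from_camera" (4x4, takes a point from camera to world coordinates). Camera axes: x right, y down, z forward; pixel columns grow to the right and rows downward; lengths in m; the calibration is good to about 2 mm. A picture is of the moment at which its call begins: read the wrist's pose just before it. get_calibration takes no time and is no camera call; for the wrist camera it gives the pose at the moment of the call.
- hand_in(): hands the job in; it is judged then, once.
The state is a dict: "clock": time; "joint_positions": joint angles; "qvel": joint speeds; "joint_torque": joint torques, N m; "position": TCP position; "orientation": TCP orientation; "contact_force": force on the tool from outside, world axes, zero at the start; "wrist_torque": the same for the moment, N m; "finger_gap": finger opening in m; "grip_force": force on a finger pad.
Only numpy, scipy, OpenCV 4.12 (cv2) and the standard library are available. Lean on these libraries where they do the work, as an engineer would, in place of code of your own. Each camera call takes 0.05 s, during which the arm holds its last target. There are 200 camera calls.

## Working session

There is one attempt and no reset: what is moved stays moved. The work goes in short steps, Python scripts to look and compute and a tool call to move; the robot and the scene stay as the last step left them, time stands still between calls to the robot, and variables do not carry over. Pictures are saved under pics/ and viewed, at most 14 in all, crops included, and the job is handed in when it is done.

Besides the shell and the picture viewer there is one more tool, called after "Request:" by a JSON object that holds its "name" and its "arguments", one argument or row to a line. drive_tool: Moves the arm, as the interface text tells. Its arguments: {"type":"object","properties":{"steps":{"type":"array"},"force":{"type":"number"}},"required":["steps"]}

```bash
ls; mkdir -p pics; cat > h.py <<'E'
import numpy as np, cv2
from bench import *
def save(n,f,crop=None,s=1):
    im=snapshot(n)[:,:,::-1].copy(); cv2.imwrite('pics/raw_'+f,im)
    if crop: im=im[crop[1]:crop[3],crop[0]:crop[2]]
    cv2.imwrite('pics/'+f,cv2.resize(im,None,fx=s,fy=s,interpolation=cv2.INTER_CUBIC)); return im
def ray(n,u,v,z,c=None):
    c=c or get_calibration(n);T=np.array(c['world_from_camera']);K=np.array(c['K'])
    d=T[:3,:3]@np.linalg.solve(K,[u,v,1.]);o=T[:3,3];return o+d*(z-o[2])/d[2]
def proj(n,p,c=None):
    c=c or get_calibration(n);T=np.array(c['world_from_camera']);K=np.array(c['K'])
    q=K@(T[:3,:3].T@(np.array(p)-T[:3,3]));return q[:2]/q[2]
E
python3 - <<'E'
from h import *
save('top','t0.png',s=1.5);save('scene','s0.png',s=1.5)
s=get_state();print(s,grip_depth if not callable(grip_depth) else grip_depth())
for n in('top','scene','wrist'):
    c=get_calibration(n);print(n,np.round(c['K'],1).tolist(),np.round(c['world_from_camera'],3).tolist())
E
```

```text
pics
{'clock': 0.1, 'joint_positions': array([-1.44259949e+00,  2.59139495e-01,  2.08341933e-02,  1.33368966e+00,
        6.52586379e-07,  1.41819447e+00]), 'qvel': array([ 1.00576797e-04, -2.93320628e-04,  3.71229547e-04, -4.65028475e-05,
       -5.82851695e-05,  8.10812552e-05]), 'joint_torque': array([ 3.29785609e-03, -5.56695628e+01,  3.45072019e+01,  1.16445983e-02,
       -1.77387374e-04,  6.08546046e-06]), 'position': array([ 0.15238029, -0.5282111 ,  0.2307233 ]), 'orientation': array([ 9.90160013e-01,  1.39938518e-01,  7.63926713e-06, -5.99269027e-04]), 'contact_force': array([ 0.61407962, -0.12998207,  0.12786125]), 'wrist_torque': array([-0.03679517,  0.00290622, -0.02064066]), 'grip_force': 0.0, 'finger_gap': 0.08522238099761166} 0.0187
top [[422.7, 0.0, 258.0], [0.0, 422.7, 188.2], [0.0, 0.0, 1.0]] [[-0.015, -0.993, 0.118, 0.334], [-1.0, 0.016, 0.004, -0.164], [-0.006, -0.118, -0.993, 1.506], [0.0, 0.0, 0.0, 1.0]]
scene [[365.2, 0.0, 251.8], [0.0, 365.2, 189.6], [0.0, 0.0, 1.0]] [[0.831, -0.308, 0.463, 0.027], [-0.556, -0.474, 0.683, -0.874], [0.009, -0.825, -0.565, 0.638], [0.0, 0.0, 0.0, 1.0]]
wrist [[267.8, 0.0, 253.5], [0.0, 267.8, 192.3], [0.0, 0.0, 1.0]] [[0.277, -0.911, -0.305, 0.23], [-0.961, -0.263, -0.087, -0.506], [-0.001, 0.318, -0.948, 0.372], [0.0, 0.0, 0.0, 1.0]]
```

View pics/t0.png

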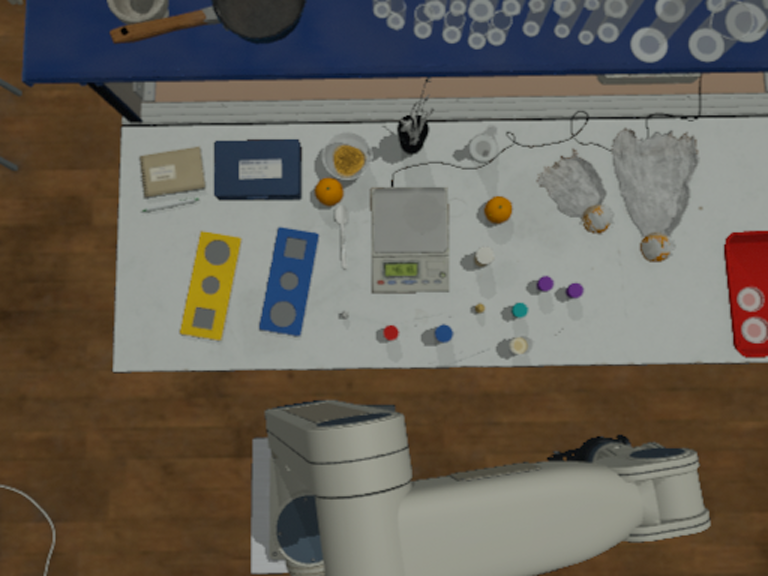

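View pics/s0.png

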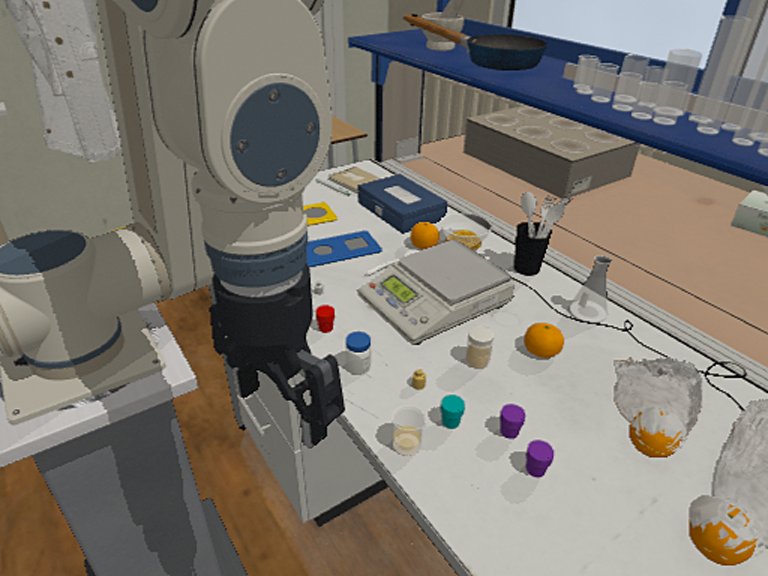

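The top picture (viewed at 1.5x) shows the yellow tray at (210,285) and the blue tray at (289,282). The targets are the blue jar (443,333), cream jar (484,257), brass weight (479,309), grey weight (343,315) and red stopper (391,332). The beaker is at (518,346) and the tangerine to leave is at (498,209).

```bash
cat > m.py <<'E'
from h import *
im=cv2.imread('pics/raw_t0.png');hsv=cv2.cvtColor(im,cv2.COLOR_BGR2HSV)
def blob(n,hs,c,r,lo,hi,z):
    m=cv2.inRange(hs,np.array(lo),np.array(hi));w=np.zeros_like(m);cv2.circle(w,c,r,255,-1);m&=w
    k,l,st,ce=cv2.connectedComponentsWithStats(m);i=1+np.argmax(st[1:,4]);p=ray(n,*ce[i],z)
    return np.round(ce[i],1),st[i].tolist(),np.round(p,4)
if __name__=='__main__':
    print('bluejar',*blob('top',hsv,(295,222),12,(100,120,60),(125,255,255),.06))
    print('red',*blob('top',hsv,(261,221),10,(0,150,80),(8,255,255),.036))
    print('brass',*blob('top',hsv,(319,206),8,(12,70,60),(35,255,255),.016))
    for nm,c in(('grey',(229,210)),('cream',(323,171)),('brassc',(319,206))):
        p=im[c[1]-9:c[1]+9,c[0]-9:c[0]+9];print(nm);print(p.min(2))
    for nm,c,lo,hi in(('Y',(140,190),(20,150,80),(35,255,255)),('B',(193,188),(100,150,60),(125,255,255))):
        m=cv2.inRange(hsv,np.array(lo),np.array(hi));w=np.zeros_like(m);cv2.circle(w,c,45,255,-1);m&=w
        k,l,st,ce=cv2.connectedComponentsWithStats(m);m=(l==1+np.argmax(st[1:,4])).astype(np.uint8)
        cs,h=cv2.findContours(m,cv2.RETR_CCOMP,cv2.CHAIN_APPROX_NONE)
        for q,hh in zip(cs,h[0]):
            a=cv2.contourArea(q)
            if a<25: continue
            M=cv2.moments(q);u=(M['m10']/M['m00'],M['m01']/M['m00'])
            print(nm,hh[3],a,np.round(u,1),np.round(ray('top',*u,.006 if hh[3]>=0 else .008),4))
E
python3 m.py
```

```text
bluejar [295.3 222.1] [290, 217, 11, 11, 96] [ 0.3879 -0.2843  0.06  ]
red [260.1 221.4] [256, 217, 9, 10, 65] [ 0.3928 -0.1642  0.036 ]
brass [319.4 205.1] [317, 203, 6, 5, 27] [ 0.448  -0.3744  0.016 ]
grey
[[153 153 152 153 152 152 153 154 154 154 154 153 153 154 155 155 155 155]
 [153 154 153 153 151 151 152 154 154 154 154 153 153 155 155 155 155 156]
 [154 154 154 153 152 152 153 154 154 154 154 154 155 155 155 155 155 155]
 [154 154 152 152 153 153 153 153 154 154 154 154 154 155 154 154 155 155]
 [153 153 153 153 153 153 153 153 153 153 153 154 153 154 154 154 155 155]
 [153 153 153 152 152 152 152 153 151 150 152 153 153 153 155 155 155 155]
 [153 153 151 150 150 149 150 150 138 131 145 150 150 154 154 154 154 154]
 [153 153 151 150 150 145 139 132 114 119 136 137 143 153 153 153 153 153]
 [153 153 152 152 152 131  96  83 104 132 129 128 143 151 152 152 152 153]
 [153 152 153 154 154 132  97  94 102 121 125 113 130 151 151 151 151 152]
 [153 153 153 154 154 133  97 101  89  93 114 116 135 151 151 151 151 151]
 [153 154 154 154 155 140 119 118 110 105 113 129 147 151 151 152 
[... 2851 characters left out ...]
5 150 156 156 156 156]
 [155 155 157 157 157 156 156 150 144 145 145 145 145 150 156 156 157 156]
 [156 156 156 157 156 156 156 150 145 144 145 145 145 150 156 156 157 157]
 [156 156 156 156 156 156 156 152 146 143 144 145 145 151 156 156 156 156]
 [156 156 156 156 156 155 156 155 150 144 144 144 145 151 156 156 156 156]]
Y -1 1787.5 [140.  190.3] [0.5116 0.2631 0.008 ]
Y 0 208.0 [135.5 211.9] [0.4345 0.2782 0.006 ]
Y 0 134.0 [139.9 189.8] [0.5137 0.2638 0.006 ]
Y 0 255.0 [144.3 168. ] [0.5923 0.2494 0.006 ]
B -1 1743.5 [192.2 187.3] [0.5195 0.0764 0.008 ]
B 0 283.5 [188.2 208.8] [0.4427 0.0906 0.006 ]
B 0 150.5 [192.2 187. ] [0.5207 0.0766 0.006 ]
B 0 223.0 [196.4 165.1] [0.6   0.062 0.006]
```

Request:
{"name": "drive_tool", "arguments": {
  "steps": [
    [0.5,0,0,0,0,0,-1],
    [0.5,0,0,0,0,0,-1],
    [0.5,0,0,0,0,0,-1],
    [0.5,0,0,0,0,0,-1],
    [0.5,0,0,0,0,0,-1]
  ],
  "force": 40
}}

```text
clock: 0.52
position: [0.1524, -0.5283, 0.2309]
orientation: [0.936, 0.353, 0.0, -0.0]
contact_force: [-0.1, 0.1, -0.7]
finger_gap: 0.0643
grip_force: 0.0
```

Request:
{"name": "drive_tool", "arguments": {
  "steps": [
    [0.5,0,0,0,0,0,-1],
    [0.5,0,0,0,0,0,-1],
    [0.5,0,0,0,0,0,-1],
    [0.5,0,0,0,0,0,-1],
    [0.5,0,0,0,0,0,-1]
  ]
}}

```text
clock: 0.93
position: [0.1524, -0.5283, 0.2309]
orientation: [0.837, 0.547, 0.0, -0.0]
contact_force: [1.3, -0.7, -0.6]
finger_gap: 0.0644
grip_force: 0.0
```

Request:
{"name": "drive_tool", "arguments": {
  "steps": [
    [0.5,0,0,0,0,0,-1],
    [0.5,0,0,0,0,0,-1],
    [0.5,0,0,0,0,0,-1],
    [0.5,0,0,0,0,0,-1],
    [0.5,0,0,0,0,0,-0.78]
  ]
}}

```text
clock: 1.35
position: [0.1524, -0.5283, 0.2309]
orientation: [0.706, 0.709, 0.0, -0.0]
contact_force: [1.1, 0.1, -0.3]
finger_gap: 0.0641
grip_force: 0.0
```

Request:
{"name": "drive_tool", "arguments": {
  "steps": [
    [0.5,2.7,2.6,0,0,0,0],
    [0.5,2.7,2.6,0,0,0,0],
    [0.5,2.7,2.6,0,0,0,0],
    [0.5,2.7,2.6,0,0,0,0],
    [0.5,2.7,2.6,0,0,0,0]
  ]
}}

```text
clock: 1.77
position: [0.2831, -0.392, 0.231]
orientation: [0.707, 0.707, 0.0, -0.0]
contact_force: [-0.2, -0.6, 0.7]
finger_gap: 0.0643
grip_force: 0.0
```

Request:
{"name": "drive_tool", "arguments": {
  "steps": [
    [0.5,2.7,2.6,0,0,0,0],
    [0.5,2.7,2.6,0,0,0,0],
    [0.5,2.7,2.6,0,0,0,0],
    [0.5,2.7,2.6,0,0,0,0],
    [0.5,0.1,0.2,0,0,0,0]
  ]
}}

```text
clock: 2.18
position: [0.3912, -0.2803, 0.2312]
orientation: [0.706, 0.709, 0.001, -0.0]
contact_force: [-0.3, -0.1, -0.3]
finger_gap: 0.0639
grip_force: 0.0
```

```bash
python3 - <<'E'
from h import *
s=get_state();print(s['position'],s['joint_positions'])
save('wrist','w1.png',s=1.5)
for n,p in dict(jar=(.388,-.284,.06),red=(.393,-.164,.04),brass=(.448,-.374,.016)).items(): print(n,proj('wrist',p)*1.5)
E
```

```text
[ 0.39121965 -0.2803189   0.23123339] [-0.79728603  0.14149572 -0.13032483  1.29943383  0.00155396  0.76918541]
jar [378.73537042 263.80603967]
red [385.99904571 103.48833195]
brass [439.87484117 341.43806524]
```

View pics/w1.png

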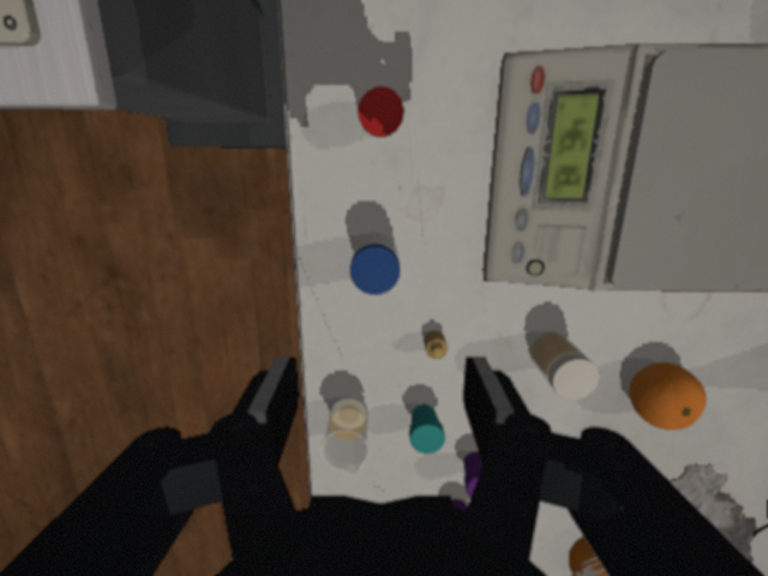

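The wrist picture (1.5x) shows the blue cap at (375,270), the red stopper at (381,111), brass at (436,345), and the cream cap at (573,378). All are within a few pixels of the projections from the top view. I'll refine with masks.

```bash
cat > w.py <<'E'
from h import *
from m import blob
im=cv2.imread('pics/raw_w1.png');hs=cv2.cvtColor(im,cv2.COLOR_BGR2HSV)
print('blue',*blob('wrist',hs,(250,180),22,(100,120,40),(125,255,255),.061))
print('red',*blob('wrist',hs,(254,74),22,(0,120,110),(10,255,255),.041))
print('brass',*blob('wrist',hs,(291,231),12,(10,60,40),(35,255,255),.016))
print('cream',*blob('wrist',hs,(384,253),20,(0,0,165),(40,70,255),.061))
print('cream top',np.round(ray('top',322.7,169.6,.06),4),'grey top',np.round(ray('top',229.8,210,.015),4))
E
python3 w.py
```

```text
blue [249.6 179. ] [234, 164, 32, 31, 790] [ 0.3845 -0.2876  0.061 ]
red [247.6  83.7] [239, 75, 18, 16, 134] [ 0.3819 -0.1796  0.041 ]
brass [290.  229.5] [283, 220, 16, 19, 225] [ 0.4434 -0.3771  0.016 ]Traceback (most recent call last):
  File "w.py", line 7, in <module>
    print('cream',*blob('wrist',hs,(384,253),20,(0,0,165),(40,70,255),.061))
                   ~~~~^^^^^^^^^^^^^^^^^^^^^^^^^^^^^^^^^^^^^^^^^^^^^^^^^^^^
  File "m.py", line 5, in blob
    k,l,st,ce=cv2.connectedComponentsWithStats(m);i=1+np.argmax(st[1:,4]);p=ray(n,*ce[i],z)
                                                      ~~~~~~~~~^^^^^^^^^^
    return _wrapfunc(a, 'argmax', axis=axis, out=out, **kwds)
    return bound(*args, **kwds)
ValueError: attempt to get argmax of an empty sequence
```

Request:
{"name": "drive_tool", "arguments": {
  "steps": [
    [0.5,-0.3,-0.25,3.5,0,0,0],
    [0.5,-0.3,-0.25,4,0,0,0],
    [0.5,0,0,4,0,0,0],
    [0.5,0,0,4,0,0,0],
    [0.5,0,0,4,0,0,0]
  ]
}}

```text
clock: 2.65
position: [0.3826, -0.291, 0.0347]
orientation: [0.708, 0.707, -0.0, 0.0]
contact_force: [0.8, -1.2, -0.6]
finger_gap: 0.064
grip_force: 0.0
```

Request:
{"name": "drive_tool", "arguments": {
  "steps": [
    [0.5,0,0,1.8,0,0,0],
    [-1,0,0,0,0,0,0],
    [-1,0,0,0,0,0,0],
    [-1,0,0,0,0,0,0],
    [-1,0,0,0,0,0,0]
  ]
}}

```text
clock: 3.07
position: [0.3841, -0.2916, 0.0199]
orientation: [0.707, 0.707, -0.0, 0.001]
contact_force: [0.2, -0.2, -0.1]
finger_gap: 0.0416
grip_force: 40.3
```

Request:
{"name": "drive_tool", "arguments": {
  "steps": [
    [-1,0,0,0,0,0,0],
    [-1,0,0,0,0,0,0]
  ]
}}

```text
clock: 3.23
position: [0.3839, -0.291, 0.0194]
orientation: [0.707, 0.707, -0.0, 0.001]
contact_force: [-0.1, 1.0, -1.0]
finger_gap: 0.0409
grip_force: 40.3
```

```bash
sed -i '/cream.,\*blob/d' w.py; python3 - <<'E'
from h import *
print(get_state()['position'],ray('top',322.7,169.6,.06),ray('top',229.8,210,.015))
E
```

```text
[ 0.38390181 -0.29104527  0.01942938] [ 0.56744806 -0.38356668  0.06      ] [ 0.4355999 -0.0578551  0.015    ]
```

Request:
{"name": "drive_tool", "arguments": {
  "steps": [
    [-1,0,0,-3,0,0,0],
    [-1,0,0,-4,0,0,0],
    [-1,3.5,0.6,-1,0,0,0],
    [-1,3.8,0.6,0,0,0,0],
    [-1,3.8,0.6,0,0,0,0]
  ]
}}

```text
clock: 3.65
position: [0.402, -0.1791, 0.0999]
orientation: [0.708, 0.706, 0.0, 0.002]
contact_force: [1.8, -0.0, -0.4]
finger_gap: 0.041
grip_force: 40.8
```

Request:
{"name": "drive_tool", "arguments": {
  "steps": [
    [-1,3.8,0.6,0,0,0,0],
    [-1,3.8,0.6,0,0,0,0],
    [-1,3.8,0.6,0,0,0,0],
    [-1,3.8,0.6,0,0,0,0],
    [-1,3.8,0.6,0,0,0,0]
  ]
}}

```text
clock: 4.07
position: [0.4316, 0.0124, 0.0991]
orientation: [0.707, 0.707, 0.0, 0.001]
contact_force: [0.9, -0.8, -0.5]
finger_gap: 0.0414
grip_force: 40.8
```

Request:
{"name": "drive_tool", "arguments": {
  "steps": [
    [-1,3.8,0.6,0,0,0,0],
    [-1,3.8,0.5,0,0,0,0],
    [-1,0,0,0,0,0,0]
  ]
}}

```text
clock: 4.32
position: [0.4429, 0.092, 0.0991]
orientation: [0.705, 0.709, 0.001, 0.0]
contact_force: [-1.0, 0.3, -1.2]
finger_gap: 0.0412
grip_force: 40.8
```

```bash
python3 - <<'E'
from h import *
s=get_state();print(s['position'],s['finger_gap'],s['joint_positions'])
save('wrist','w2.png',s=1.5)
for n,p in dict(J=(.4427,.0906,.006),W=(.5207,.0766,.006),S=(.6,.062,.006)).items(): print(n,proj('wrist',p)*1.5)
E
```

```text
[0.4428811  0.09199209 0.09905342] 0.04119880260410639 [ 0.0177495   0.1760237  -0.4442074   0.94867122  0.00175466  1.58278085]
J [381.9103762  291.88770848]
W [505.85623463 313.6072674 ]
S [627.16748284 335.40722807]
```

View pics/w2.png

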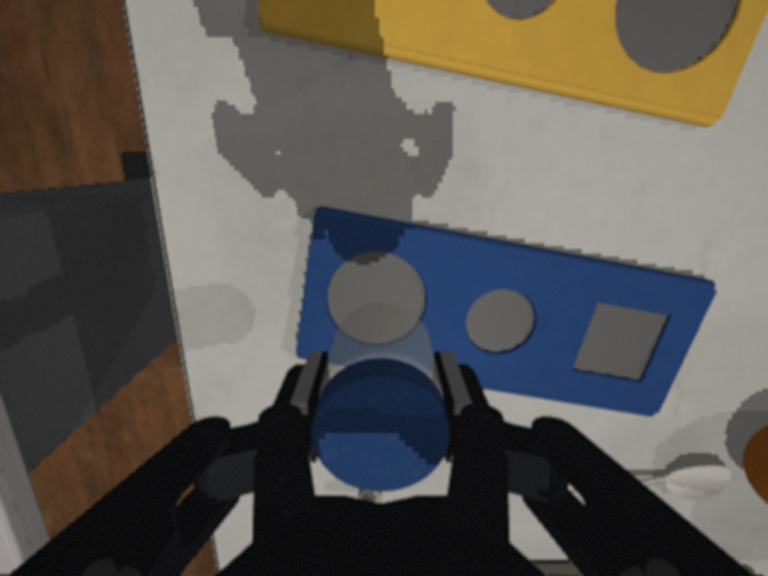

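The blue recesses are at (377,298), (500,320) and (621,341). They sit about 3.5 mm nearer in x and y than the top view gave, the same offset as the jar. I'll trust the wrist frame.

Request:
{"name": "drive_tool", "arguments": {
  "steps": [
    [-1,-0.85,-0.36,2,0,0,0],
    [-1,0,0,2.5,0,0,0],
    [-1,0,0,1.5,0,0,0],
    [-1,0,0,0.7,0,0,0],
    [-1,0,0,0.4,0,0,0]
  ]
}}

```text
clock: 4.78
position: [0.4386, 0.0772, 0.0268]
orientation: [0.708, 0.707, -0.0, -0.0]
contact_force: [-0.5, -0.2, -0.4]
finger_gap: 0.041
grip_force: 40.8
```

Request:
{"name": "drive_tool", "arguments": {
  "steps": [
    [-1,0,0,0.2,0,0,0],
    [-1,0,0,0,0,0,0]
  ]
}}

```text
clock: 4.95
position: [0.4393, 0.0776, 0.0257]
orientation: [0.707, 0.707, 0.0, 0.0]
contact_force: [-0.3, 0.2, -1.3]
finger_gap: 0.0411
grip_force: 40.8
```

Request:
{"name": "drive_tool", "arguments": {
  "steps": [
    [-1,0.3,0,0,0,0,0],
    [-1,0.3,0,0,0,0,0],
    [-1,0,0,0.1,0,0,0],
    [-1,0,0,0,0,0,0]
  ]
}}

```text
clock: 5.28
position: [0.4391, 0.0843, 0.0246]
orientation: [0.707, 0.707, 0.0, 0.0]
contact_force: [0.1, 0.2, -1.3]
finger_gap: 0.0413
grip_force: 40.8
```

Request:
{"name": "drive_tool", "arguments": {
  "steps": [
    [0.5,0,0,0,0,0,0],
    [0.5,0,0,0,0,0,0],
    [0.5,0,0,0,0,0,0],
    [0.5,0,0,-3,0,0,0],
    [0.5,0,0,-4,0,0,0]
  ]
}}

```text
clock: 5.7
position: [0.4369, 0.0839, 0.0928]
orientation: [0.707, 0.707, -0.002, -0.002]
contact_force: [0.5, 0.1, -0.2]
finger_gap: 0.064
grip_force: 0.0
```

Request:
{"name": "drive_tool", "arguments": {
  "steps": [
    [0.5,0,0,-4,0,0,0],
    [0.5,0,0,-2,0,0,0],
    [0.5,0,0,0,0,0,0]
  ]
}}

```text
clock: 5.95
position: [0.4411, 0.084, 0.1589]
orientation: [0.707, 0.707, 0.003, 0.003]
contact_force: [1.0, 0.1, -0.2]
finger_gap: 0.064
grip_force: 0.0
```

```bash
python3 - <<'E'
from h import *
s=get_state();print(s['position'])
save('wrist','w3.png',s=1.5)
E
```

```text
[0.44113107 0.08399728 0.15886422]
```

View pics/w3.png

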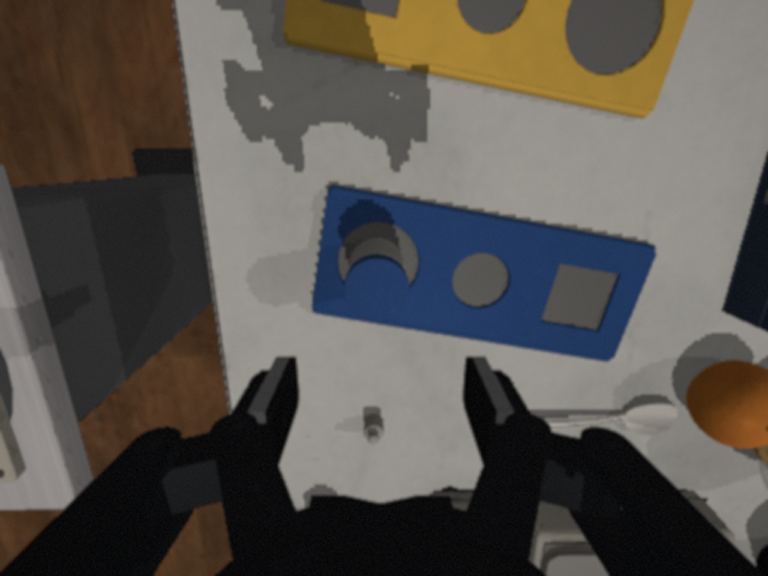

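Blue jar stands upright in its recess (cap at (377,286), recess rim around (378,260)). The weight recess is at (480,279), square recess (581,296) and grey weight (373,428).

```bash
python3 - <<'E'
from h import *
for n,u,z in (('W',(480,279),.0055),('S',(581,296),.0055),('jarcap',(377,286),.067),('grey',(373,430),.026),('Yw',(491,10),.0055)): print(n,ray('wrist',u[0]/1.5,u[1]/1.5,z).round(4))
E
```

```text
W [0.5159 0.0751 0.0055]
S [0.5953 0.0613 0.0055]
jarcap [0.4376 0.0898 0.067 ]
grey [ 0.4339 -0.0463  0.026 ]
Yw [0.5089 0.2507 0.0055]
```

Request:
{"name": "drive_tool", "arguments": {
  "steps": [
    [0.5,-3.8,0.1,0,0,0,0],
    [0.5,-3.8,0.1,0,0,0,0],
    [0.5,-3.8,0.1,0,0,0,0],
    [0.5,-3.8,0.1,0,0,0,0],
    [0.5,-3.8,0.1,0,0,0,0]
  ]
}}

```text
clock: 6.42
position: [0.443, -0.1074, 0.1531]
orientation: [0.707, 0.707, -0.0, -0.001]
contact_force: [1.3, 0.2, 0.4]
finger_gap: 0.0638
grip_force: 0.0
```

Request:
{"name": "drive_tool", "arguments": {
  "steps": [
    [0.5,-3.8,0,0,0,0,0],
    [0.5,-3.8,0,0,0,0,0],
    [0.5,-3.8,0,0,0,0,0],
    [0.5,-3.8,0,0,0,0,0],
    [0.5,-3.8,0,0,0,0,0]
  ]
}}

```text
clock: 6.83
position: [0.4429, -0.2976, 0.1528]
orientation: [0.707, 0.707, -0.0, -0.001]
contact_force: [1.2, 0.9, -0.2]
finger_gap: 0.0644
grip_force: 0.0
```

Request:
{"name": "drive_tool", "arguments": {
  "steps": [
    [0.2,-2.8,0,0,0,0,0],
    [0.2,0,0,0,0,0,0],
    [0.2,0,0,0,0,0,0]
  ]
}}

```text
clock: 7.08
position: [0.443, -0.325, 0.1523]
orientation: [0.708, 0.706, 0.0, -0.002]
contact_force: [-0.5, 0.6, -0.7]
finger_gap: 0.0514
grip_force: 0.0
```

```bash
python3 - <<'E'
from h import *
s=get_state();print(s['position'])
save('wrist','w4.png',s=1.5)
for p in ((.444,-.3775,.032),(.564,-.387,.062)):print(proj('wrist',p)*1.5)
E
```

```text
[ 0.44299348 -0.32496337  0.15228351]
[383.35680881 350.98558913]
[564.98207621 384.88547788]
```

View pics/w4.png

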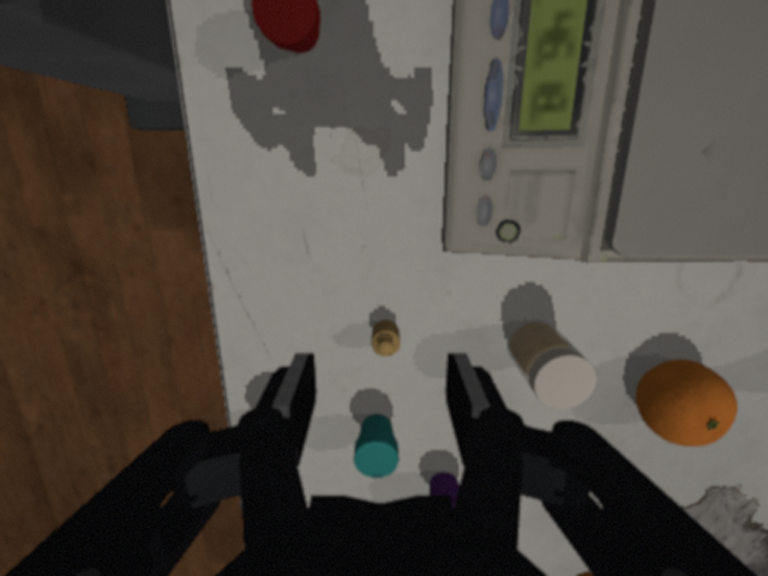

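Brass knob at (386,347) and cream cap at (563,381), both within 3 mm of expectation; the teal distractor stands behind, clear of the pads. I'll grasp the brass weight.

Request:
{"name": "drive_tool", "arguments": {
  "steps": [
    [0.2,-2.5,0.15,2,0,0,0],
    [0.2,-2.55,0.15,3,0,0,0],
    [0.2,0,0,4,0,0,0],
    [0.2,0,0,3,0,0,0],
    [0.2,0,0,1.5,0,0,0]
  ]
}}

```text
clock: 7.55
position: [0.4454, -0.3715, 0.0151]
orientation: [0.707, 0.707, 0.0, -0.003]
contact_force: [-0.5, 0.4, 0.4]
finger_gap: 0.0511
grip_force: 0.0
```

Request:
{"name": "drive_tool", "arguments": {
  "steps": [
    [0.2,0,0,0.6,0,0,0],
    [0.2,0,0,0.4,0,0,0],
    [0.2,0,0,0,0,0,0]
  ]
}}

```text
clock: 7.8
position: [0.4471, -0.3737, 0.0094]
orientation: [0.707, 0.707, 0.0, -0.0]
contact_force: [-0.5, 0.0, 0.1]
finger_gap: 0.0511
grip_force: 0.0
```

Request:
{"name": "drive_tool", "arguments": {
  "steps": [
    [-1,0,0,0,0,0,0],
    [-1,0,0,0,0,0,0],
    [-1,0,0,0,0,0,0],
    [-1,0,0,0,0,0,0],
    [-1,0,0,0,0,0,0]
  ]
}}

```text
clock: 8.22
position: [0.4474, -0.3749, 0.0108]
orientation: [0.707, 0.707, 0.0, 0.001]
contact_force: [-0.4, 1.2, 4.9]
finger_gap: 0.0198
grip_force: 38.9
```

Request:
{"name": "drive_tool", "arguments": {
  "steps": [
    [0,0,0,0,0,0,0],
    [0,0,0,0,0,0,0],
    [0,0,0,0.2,0,0,0],
    [0,0,0,0.2,0,0,0],
    [0,0,0,0,0,0,0]
  ]
}}

```text
clock: 8.63
position: [0.4466, -0.3744, 0.0048]
orientation: [0.707, 0.707, 0.0, -0.0]
contact_force: [-0.6, 0.1, 1.1]
finger_gap: 0.0426
grip_force: 0.0
```

Request:
{"name": "drive_tool", "arguments": {
  "steps": [
    [-1,0,0,0,0,0,0],
    [-1,0,0,0,0,0,0],
    [-1,0,0,0,0,0,0],
    [-1,0,0,0,0,0,0],
    [-1,0,0,0,0,0,0]
  ]
}}

```text
clock: 9.05
position: [0.4468, -0.3745, 0.0053]
orientation: [0.707, 0.707, -0.0, 0.0]
contact_force: [-0.3, -0.2, 0.3]
finger_gap: 0.0202
grip_force: 39.3
```

Request:
{"name": "drive_tool", "arguments": {
  "steps": [
    [-1,0,0,-2,0,0,0],
    [-1,0,0,-4,0,0,0],
    [-1,1,0,-4,0,0,0],
    [-1,3.5,0.7,0,0,0,0],
    [-1,3.8,0.7,0,0,0,0]
  ]
}}

```text
clock: 9.47
position: [0.4619, -0.2929, 0.1075]
orientation: [0.708, 0.706, 0.0, 0.003]
contact_force: [0.1, 0.5, -0.7]
finger_gap: 0.0202
grip_force: 39.4
```

Request:
{"name": "drive_tool", "arguments": {
  "steps": [
    [-1,3.8,0.7,0,0,0,0],
    [-1,3.8,0.7,0,0,0,0],
    [-1,3.8,0.7,0,0,0,0],
    [-1,3.8,0.7,0,0,0,0],
    [-1,3.8,0.7,0,0,0,0]
  ]
}}

```text
clock: 9.88
position: [0.4958, -0.0997, 0.1053]
orientation: [0.707, 0.707, 0.0, 0.0]
contact_force: [0.1, 0.0, -1.1]
finger_gap: 0.0201
grip_force: 39.4
```

Request:
{"name": "drive_tool", "arguments": {
  "steps": [
    [-1,3.8,0.7,0,0,0,0],
    [-1,3.8,0.7,0,0,0,0],
    [-1,3.8,0.7,0,0,0,0],
    [-1,2,0,0,0,0,0],
    [-1,0,0,0,0,0,0]
  ]
}}

```text
clock: 10.3
position: [0.5167, 0.0363, 0.1051]
orientation: [0.706, 0.709, 0.0, -0.0]
contact_force: [-0.6, 0.1, -0.2]
finger_gap: 0.02
grip_force: 39.4
```

Request:
{"name": "drive_tool", "arguments": {
  "steps": [
    [-1,0,0,0,0,0,0],
    [-1,0,0,0,0,0,0],
    [-1,0,0,0,0,0,0]
  ]
}}

```text
clock: 10.55
position: [0.5169, 0.0316, 0.1052]
orientation: [0.708, 0.707, -0.0, 0.0]
contact_force: [-0.1, -0.1, -1.2]
finger_gap: 0.0202
grip_force: 39.4
```

```bash
cat > r.py <<'E'
from h import *
import sys
def rec(lo,hi):
    im=snapshot('wrist')[:,:,::-1].copy();hs=cv2.cvtColor(im,cv2.COLOR_BGR2HSV);m=cv2.inRange(hs,np.array(lo),np.array(hi))
    cs,h=cv2.findContours(m,cv2.RETR_CCOMP,cv2.CHAIN_APPROX_NONE)
    for q,hh in zip(cs,h[0]):
        a=cv2.contourArea(q)
        if hh[3]>=0 and a>300:
            M=cv2.moments(q);u=(M['m10']/M['m00'],M['m01']/M['m00']);print(int(a),np.round(u,1),ray('wrist',*u,.0055).round(4))
print(get_state()['position'].round(4))
rec((100,120,40),(125,255,255)) if sys.argv[1]=='B' else rec((18,120,40),(35,255,255))
E
python3 r.py B; python3 r.py Y
```

```text
[0.5169 0.0316 0.1052]
2867 [341.3 163.3] [0.5964 0.0602 0.0055]
1949 [255.7 148.1] [0.518  0.0742 0.0055]
2518 [175.9 126.7] [0.4479 0.0932 0.0055]
[0.5169 0.0315 0.1052]
```

Request:
{"name": "drive_tool", "arguments": {
  "steps": [
    [-1,2.1,0.1,0,0,0,0],
    [-1,2.1,0,2,0,0,0],
    [-1,0,0,3,0,0,0],
    [-1,0,0,2,0,0,0],
    [-1,0,0,1.2,0,0,0]
  ]
}}

```text
clock: 11.07
position: [0.5169, 0.074, 0.0211]
orientation: [0.707, 0.707, -0.001, -0.001]
contact_force: [-1.1, -1.0, -0.2]
finger_gap: 0.02
grip_force: 39.3
```

Request:
{"name": "drive_tool", "arguments": {
  "steps": [
    [-1,0,0,0.5,0,0,0],
    [-1,0,0,0.4,0,0,0],
    [-1,0,0,0,0,0,0],
    [-1,0,0,0,0,0,0]
  ]
}}

```text
clock: 11.4
position: [0.5185, 0.0741, 0.0149]
orientation: [0.707, 0.707, 0.0, 0.0]
contact_force: [0.5, 0.3, 0.0]
finger_gap: 0.0201
grip_force: 39.3
```

Request:
{"name": "drive_tool", "arguments": {
  "steps": [
    [-1,0,0,0.2,0,0,0],
    [-1,0,0,0.2,0,0,0],
    [-1,0,0,0,0,0,0],
    [-1,0,0,0,0,0,0]
  ]
}}

```text
clock: 11.73
position: [0.518, 0.0745, 0.0105]
orientation: [0.707, 0.707, 0.0, 0.0]
contact_force: [0.9, -1.1, -1.0]
finger_gap: 0.0203
grip_force: 39.3
```

Request:
{"name": "drive_tool", "arguments": {
  "steps": [
    [-0.1,0,0,0,0,0,0],
    [-0.1,0,0,0,0,0,0],
    [-0.1,0,0,0,0,0,0],
    [-0.1,0,0,-1,0,0,0],
    [-0.1,0,0,-3,0,0,0]
  ]
}}

```text
clock: 12.15
position: [0.5157, 0.0745, 0.0481]
orientation: [0.707, 0.707, -0.002, -0.002]
contact_force: [0.2, 0.4, -0.1]
finger_gap: 0.0387
grip_force: 0.0
```

Request:
{"name": "drive_tool", "arguments": {
  "steps": [
    [0.3,0,0,-4,0,0,0],
    [0.3,0,0,-4,0,0,0],
    [0.3,-3.5,-1.9,0,0,0,0],
    [0.3,-3.5,-1.9,0,0,0,0],
    [0.3,-3.5,-1.9,0,0,0,0]
  ]
}}

```text
clock: 12.57
position: [0.4606, -0.0311, 0.1318]
orientation: [0.706, 0.708, 0.001, 0.001]
contact_force: [1.3, -0.4, 0.1]
finger_gap: 0.0556
grip_force: 0.0
```

Request:
{"name": "drive_tool", "arguments": {
  "steps": [
    [0.3,-3.5,-1.9,0,0,0,0],
    [0.3,-3.5,-1.9,0,0,0,0],
    [0.3,-2,-1.5,0,0,0,0],
    [0.3,0,0,0,0,0,0],
    [0.3,0,0,0,0,0,0]
  ]
}}

```text
clock: 12.98
position: [0.4075, -0.1215, 0.1311]
orientation: [0.708, 0.706, 0.0, 0.001]
contact_force: [-0.5, -0.0, -0.0]
finger_gap: 0.056
grip_force: 0.0
```

```bash
python3 - <<'E'
from h import *
s=get_state();print(s['position'])
save('wrist','w5.png',s=1.5)
for p in ((.389,-.168,.042),(.432,-.0615,.026)):print(proj('wrist',p)*1.5)
E
```

```text
[ 0.40749524 -0.12150041  0.13113911]
[352.43816572 364.30794544]
[421.69510978 193.094177  ]
```

View pics/w5.png

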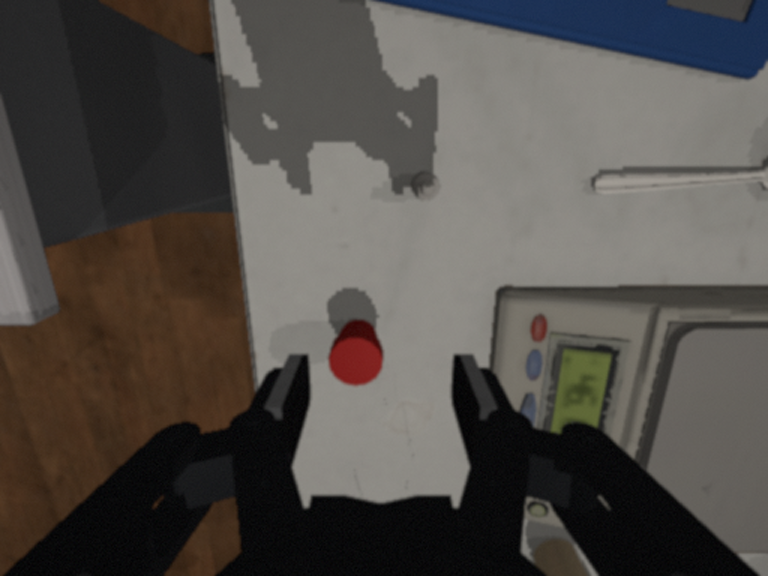

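The red stopper's top is at (356,359), close to expected; the grey weight is at (424,186). Grasping the stopper by its head.

Request:
{"name": "drive_tool", "arguments": {
  "steps": [
    [0.3,-2.2,-0.85,1,0,0,0],
    [0.3,-2.15,-0.8,3,0,0,0],
    [0.3,0,0,3.5,0,0,0],
    [0.3,0,0,2.5,0,0,0],
    [0.3,0,0,1.5,0,0,0]
  ]
}}

```text
clock: 13.45
position: [0.391, -0.1627, 0.0131]
orientation: [0.707, 0.707, -0.0, -0.001]
contact_force: [-1.2, 0.7, 0.1]
finger_gap: 0.0554
grip_force: 0.0
```

Request:
{"name": "drive_tool", "arguments": {
  "steps": [
    [0.3,0,0,0,0,0,0],
    [0.3,0,0,0,0,0,0]
  ]
}}

```text
clock: 13.62
position: [0.3917, -0.1631, 0.0152]
orientation: [0.707, 0.708, -0.0, -0.001]
contact_force: [0.6, 0.0, 0.6]
finger_gap: 0.0555
grip_force: 0.0
```

```bash
python3 - <<'E'
from h import *
print(ray('wrist',0,0,0)*0, get_state()['position'])
E
```

```text
[ 0. -0.  0.] [ 0.39174747 -0.1630701   0.01520623]
```

Request:
{"name": "drive_tool", "arguments": {
  "steps": [
    [0.3,-0.15,0,0.3,0,0,0],
    [-1,0,0,0,0,0,0],
    [-1,0,0,0,0,0,0],
    [-1,0,0,0,0,0,0],
    [-1,0,0,0,0,0,0]
  ],
  "force": 30
}}

```text
clock: 14.03
position: [0.3922, -0.1659, 0.0132]
orientation: [0.707, 0.707, 0.0, 0.001]
contact_force: [0.1, 1.8, 7.1]
finger_gap: 0.0348
grip_force: 29.7
```

Request:
{"name": "drive_tool", "arguments": {
  "steps": [
    [-1,0,0,0,0,0,0],
    [-1,0,0,-2,0,0,0],
    [-1,0,0,-4,0,0,0],
    [-1,0,0,-3,0,0,0],
    [-1,2.4,2.9,0,0,0,0]
  ]
}}

```text
clock: 14.45
position: [0.4203, -0.1451, 0.1078]
orientation: [0.709, 0.705, 0.0, 0.004]
contact_force: [2.1, -2.0, 0.4]
finger_gap: 0.0347
grip_force: 30.2
```

Request:
{"name": "drive_tool", "arguments": {
  "steps": [
    [-1,2.6,2.9,0,0,0,0],
    [-1,2.6,2.9,0,0,0,0],
    [-1,2.6,2.9,0,0,0,0],
    [-1,2.6,2.9,0,0,0,0],
    [-1,2.6,2.9,0,0,0,0]
  ]
}}

```text
clock: 14.87
position: [0.5665, -0.0099, 0.1026]
orientation: [0.707, 0.707, 0.0, 0.0]
contact_force: [0.0, -1.0, -0.2]
finger_gap: 0.0348
grip_force: 30.2
```

Request:
{"name": "drive_tool", "arguments": {
  "steps": [
    [-1,2.6,2.9,0,0,0,0],
    [-1,0,0,0,0,0,0],
    [-1,0,0,0,0,0,0],
    [-1,0,0,0,0,0,0]
  ]
}}

```text
clock: 15.2
position: [0.5939, 0.0146, 0.102]
orientation: [0.707, 0.707, -0.0, -0.0]
contact_force: [-0.6, -0.2, 1.4]
finger_gap: 0.0346
grip_force: 30.2
```

```bash
python3 r.py B;python3 r.py Y
```

```text
[0.5939 0.0146 0.102 ]
3118 [257.9 145.3] [0.5964 0.0599 0.0055]
2138 [167.6 129.2] [0.5179 0.0738 0.0055]
4077 [ 75.5 110.8] [0.4409 0.0891 0.0055]
[0.5936 0.0141 0.1022]
```

Request:
{"name": "drive_tool", "arguments": {
  "steps": [
    [-1,2.2,0.15,0,0,0,0],
    [-1,2.25,0.1,2,0,0,0],
    [-1,0,0,3,0,0,0],
    [-1,0,0,2,0,0,0],
    [-1,0,0,0.8,0,0,0]
  ]
}}

```text
clock: 15.72
position: [0.5948, 0.0583, 0.022]
orientation: [0.707, 0.707, -0.001, -0.001]
contact_force: [-0.1, 0.7, 0.4]
finger_gap: 0.0344
grip_force: 30.2
```

Request:
{"name": "drive_tool", "arguments": {
  "steps": [
    [-1,0,0,0.3,0,0,0],
    [-1,0,0,0.2,0,0,0],
    [-1,0,0,0,0,0,0],
    [-1,0,0,0,0,0,0]
  ]
}}

```text
clock: 16.05
position: [0.5976, 0.0585, 0.0205]
orientation: [0.707, 0.707, 0.001, 0.001]
contact_force: [0.5, -0.1, 0.5]
finger_gap: 0.0349
grip_force: 30.2
```

Request:
{"name": "drive_tool", "arguments": {
  "steps": [
    [-1,0,0,0.25,0,0,0],
    [-1,0,0,0,0,0,0],
    [0.2,0,0,0,0,0,0],
    [0.2,0,0,0,0,0,0],
    [0.2,0,0,0,0,0,0]
  ]
}}

```text
clock: 16.47
position: [0.597, 0.059, 0.017]
orientation: [0.707, 0.707, 0.0, 0.0]
contact_force: [-0.2, 0.2, 0.4]
finger_gap: 0.0511
grip_force: 0.0
```

Request:
{"name": "drive_tool", "arguments": {
  "steps": [
    [0.2,0,0,-1.5,0,0,0],
    [0.2,0,0,-3.5,0,0,0],
    [0.2,0,0,-4,0,0,0],
    [0.2,0,0,-4,0,0,0],
    [0.5,-2,0,-3,0,0,0]
  ]
}}

```text
clock: 16.88
position: [0.5971, 0.041, 0.1801]
orientation: [0.706, 0.708, 0.001, 0.001]
contact_force: [1.9, -0.8, -0.7]
finger_gap: 0.0622
grip_force: 0.0
```

Request:
{"name": "drive_tool", "arguments": {
  "steps": [
    [0.5,-3.7,-0.4,0,0,0,0],
    [0.5,-3.7,-0.4,0,0,0,0],
    [0.5,-3.7,-0.4,0,0,0,0],
    [0.5,-3.7,-0.4,0,0,0,0],
    [0.5,-3.7,-0.4,0,0,0,0]
  ]
}}

```text
clock: 17.3
position: [0.5764, -0.1476, 0.1769]
orientation: [0.707, 0.707, 0.0, 0.0]
contact_force: [-0.1, 0.2, -0.4]
finger_gap: 0.0644
grip_force: 0.0
```

Request:
{"name": "drive_tool", "arguments": {
  "steps": [
    [0.5,-3.7,-0.4,0,0,0,0],
    [0.5,-3.7,-0.4,0,0,0,0],
    [0.5,-3.7,-0.4,0,0,0,0],
    [0.5,-3.7,-0.2,0,0,0,0],
    [0.5,-3.2,0,0,0,0,0]
  ]
}}

```text
clock: 17.72
position: [0.5621, -0.3284, 0.1768]
orientation: [0.707, 0.707, -0.0, 0.0]
contact_force: [0.0, 0.8, 0.2]
finger_gap: 0.0641
grip_force: 0.0
```

Request:
{"name": "drive_tool", "arguments": {
  "steps": [
    [0.5,0,0,0,0,0,0],
    [0.5,0,0,0,0,0,0],
    [0.5,0,0,0,0,0,0]
  ]
}}

```text
clock: 17.97
position: [0.5626, -0.3258, 0.1764]
orientation: [0.707, 0.707, 0.0, -0.0]
contact_force: [0.3, 0.9, 0.3]
finger_gap: 0.0643
grip_force: 0.0
```

```bash
python3 - <<'E'
from h import *
s=get_state();print(s['position'])
save('wrist','w6.png',s=1.2);save('top','t6.png',crop=(80,140,260,250),s=4)
for p in ((.563,-.384,.062),):print(proj('wrist',p)*1.2)
E
```

```text
[ 0.562644   -0.32581473  0.17644116]
[305.34541102 288.93252948]
```

View pics/w6.png

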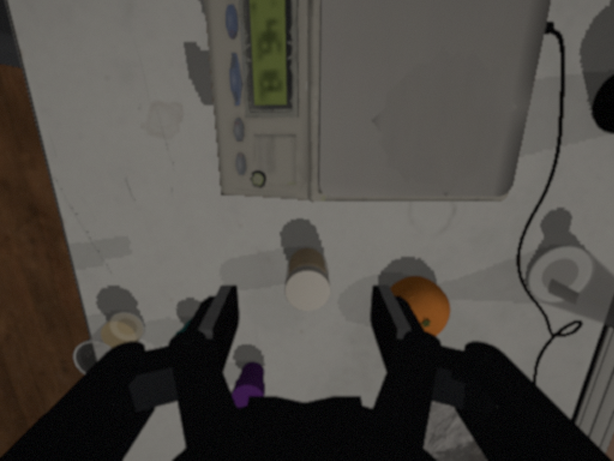

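View pics/t6.png

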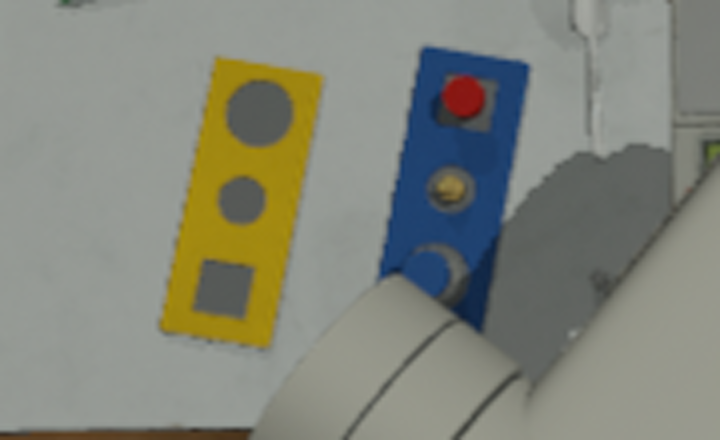

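Blue kit: jar, brass weight and stopper all sit upright in their recesses. Cream cap is at (307,291), within 2 mm of expectation, with the tangerine's left edge at x≈395 px, clear of the fingers.

Request:
{"name": "drive_tool", "arguments": {
  "steps": [
    [0.36,-3,0.1,0,0,0,0],
    [0.36,-3,0.1,2,0,0,0],
    [0.36,0,0,4,0,0,0],
    [0.36,0,0,4,0,0,0],
    [0.36,0,0,3,0,0,0]
  ]
}}

```text
clock: 18.48
position: [0.5644, -0.3845, 0.0442]
orientation: [0.707, 0.707, -0.0, -0.001]
contact_force: [-0.4, -0.0, -0.2]
finger_gap: 0.058
grip_force: 0.0
```

Request:
{"name": "drive_tool", "arguments": {
  "steps": [
    [0.36,0,0,1.6,0,0,0],
    [0.36,0,0,0.8,0,0,0],
    [0.36,0,0,0,0,0,0],
    [0.36,0,0,0,0,0,0]
  ]
}}

```text
clock: 18.82
position: [0.5655, -0.3856, 0.0238]
orientation: [0.707, 0.707, 0.0, 0.0]
contact_force: [-0.2, 0.2, 0.7]
finger_gap: 0.0578
grip_force: 0.0
```

Request:
{"name": "drive_tool", "arguments": {
  "steps": [
    [-1,0,0,0,0,0,0],
    [-1,0,0,0,0,0,0],
    [-1,0,0,0,0,0,0],
    [-1,0,0,0,0,0,0],
    [-1,0,0,0,0,0,0]
  ],
  "force": 40
}}

```text
clock: 19.23
position: [0.5658, -0.3865, 0.025]
orientation: [0.707, 0.707, 0.0, 0.002]
contact_force: [0.1, 1.8, 7.1]
finger_gap: 0.0412
grip_force: 40.6
```

Request:
{"name": "drive_tool", "arguments": {
  "steps": [
    [-1,0,0,-2,0,0,0],
    [-1,0,0,-4,0,0,0],
    [-1,0,0,-4,0,0,0],
    [-1,0,0,-4,0,0,0],
    [-1,2,0,-2,0,0,0]
  ]
}}

```text
clock: 19.65
position: [0.5655, -0.3692, 0.1886]
orientation: [0.708, 0.706, -0.0, 0.004]
contact_force: [-0.3, 0.3, 0.2]
finger_gap: 0.0413
grip_force: 40.7
```

Request:
{"name": "drive_tool", "arguments": {
  "steps": [
    [-1,3.7,0,0,0,0,0],
    [-1,3.7,0,0,0,0,0],
    [-1,3.7,0,0,0,0,0],
    [-1,3.7,0,0,0,0,0],
    [-1,3.7,0,0,0,0,0]
  ]
}}

```text
clock: 20.07
position: [0.5646, -0.1795, 0.1838]
orientation: [0.707, 0.707, 0.0, 0.001]
contact_force: [1.2, 0.3, -0.2]
finger_gap: 0.0414
grip_force: 40.7
```

Request:
{"name": "drive_tool", "arguments": {
  "steps": [
    [-1,3.7,0,0,0,0,0],
    [-1,3.7,0,0,0,0,0],
    [-1,3.7,0,0,0,0,0],
    [-1,3.7,0,0,0,0,0],
    [-1,3.7,0,0,0,0,0]
  ]
}}

```text
clock: 20.48
position: [0.5647, 0.0057, 0.1839]
orientation: [0.707, 0.707, 0.001, 0.001]
contact_force: [-0.0, -0.9, -0.9]
finger_gap: 0.0409
grip_force: 40.7
```

Request:
{"name": "drive_tool", "arguments": {
  "steps": [
    [-1,3.7,0.5,0,0,0,0],
    [-1,3.7,0.5,0,0,0,0],
    [-1,3.7,0.5,0,0,0,0],
    [-1,3.7,0.5,0,0,0,0],
    [-1,3,0.3,0,0,0,0]
  ]
}}

```text
clock: 20.9
position: [0.5881, 0.1846, 0.1838]
orientation: [0.707, 0.707, 0.001, 0.0]
contact_force: [0.6, -0.0, -0.1]
finger_gap: 0.041
grip_force: 40.7
```

Request:
{"name": "drive_tool", "arguments": {
  "steps": [
    [-1,0,0,2,0,0,0],
    [-1,0,0,2,0,0,0],
    [-1,0,0,2,0,0,0],
    [-1,0,0,0,0,0,0],
    [-1,0,0,0,0,0,0]
  ]
}}

```text
clock: 21.32
position: [0.5876, 0.1819, 0.1229]
orientation: [0.707, 0.707, -0.0, -0.0]
contact_force: [0.6, -0.5, 0.1]
finger_gap: 0.0411
grip_force: 40.7
```

```bash
python3 r.py Y; python3 -c "
from h import *
print(get_state()['joint_positions'].round(2),proj('wrist',(.5888,.2457,.0055)))"
```

```text
[0.5876 0.1819 0.1229]
3473 [256.4 120.7] [0.5901 0.2474 0.0055]
1851 [171.1 105.2] [0.5113 0.2613 0.0055]
2995 [82.2 87.7] [0.4323 0.2764 0.0055]
[ 0.16  0.42 -0.02  1.13  0.    1.73] [255.03821112 122.5929306 ]
```

Request:
{"name": "drive_tool", "arguments": {
  "steps": [
    [-1,3.2,0.15,0,0,0,0],
    [-1,3.3,0.1,2,0,0,0],
    [-1,0,0,3,0,0,0],
    [-1,0,0,2,0,0,0],
    [-1,0,0,1.2,0,0,0]
  ]
}}

```text
clock: 21.78
position: [0.5904, 0.2474, 0.0402]
orientation: [0.707, 0.707, -0.0, -0.0]
contact_force: [-0.4, 0.7, -1.1]
finger_gap: 0.041
grip_force: 40.7
```

Request:
{"name": "drive_tool", "arguments": {
  "steps": [
    [-1,0,0,0.5,0,0,0],
    [-1,0,0,0.3,0,0,0],
    [-1,0,0,0,0,0,0],
    [-1,0,0,0,0,0,0]
  ]
}}

```text
clock: 22.12
position: [0.5914, 0.2469, 0.0343]
orientation: [0.707, 0.707, 0.001, 0.001]
contact_force: [0.9, -0.4, -1.0]
finger_gap: 0.0409
grip_force: 40.7
```

Request:
{"name": "drive_tool", "arguments": {
  "steps": [
    [-1,0,0,0.25,0,0,0],
    [-1,0,0,0.2,0,0,0],
    [-1,0,0,0,0,0,0],
    [-1,0,0,0,0,0,0]
  ]
}}

```text
clock: 22.45
position: [0.5912, 0.2471, 0.03]
orientation: [0.707, 0.707, 0.001, 0.001]
contact_force: [-1.5, -0.0, 8.1]
finger_gap: 0.0409
grip_force: 41.2
```

Request:
{"name": "drive_tool", "arguments": {
  "steps": [
    [0.36,0,0,0,0,0,0],
    [0.36,0,0,0,0,0,0],
    [0.36,0,0,0,0,0,0],
    [0.36,0,0,-2,0,0,0],
    [0.36,0,0,-4,0,0,0]
  ]
}}

```text
clock: 22.87
position: [0.5879, 0.2461, 0.0842]
orientation: [0.707, 0.707, -0.004, -0.002]
contact_force: [0.4, 0.6, -0.2]
finger_gap: 0.058
grip_force: 0.0
```

Request:
{"name": "drive_tool", "arguments": {
  "steps": [
    [0.1,0,0,-4,0,0,0],
    [0.1,0,0,-3,0,0,0],
    [0.1,-3.2,-2,0,0,0,0],
    [0.1,-3.2,-2,0,0,0,0],
    [0.1,-3.2,-2,0,0,0,0]
  ]
}}

```text
clock: 23.28
position: [0.5298, 0.1504, 0.1585]
orientation: [0.707, 0.707, 0.0, 0.0]
contact_force: [0.4, -1.1, -0.6]
finger_gap: 0.0467
grip_force: 0.0
```

Request:
{"name": "drive_tool", "arguments": {
  "steps": [
    [0.1,-3.2,-2,0,0,0,0],
    [0.1,-3.2,-2,0,0,0,0],
    [0.1,-3.2,-2,0,0,0,0],
    [0.1,-3.2,-2,0,0,0,0],
    [0.1,-3.2,-1.8,0,0,0,0]
  ]
}}

```text
clock: 23.7
position: [0.4309, -0.0101, 0.1583]
orientation: [0.707, 0.707, 0.0, 0.0]
contact_force: [0.8, -1.2, -0.6]
finger_gap: 0.0471
grip_force: 0.0
```

Request:
{"name": "drive_tool", "arguments": {
  "steps": [
    [0.1,0,0,1.5,0,0,0],
    [0.1,0,0,1.5,0,0,0],
    [0.1,0,0,0,0,0,0],
    [0.1,0,0,0,0,0,0]
  ]
}}

```text
clock: 24.03
position: [0.432, -0.0091, 0.1282]
orientation: [0.707, 0.707, -0.0, -0.001]
contact_force: [0.2, 0.7, -0.4]
finger_gap: 0.047
grip_force: 0.0
```

```bash
python3 - <<'E'
from h import *
s=get_state();print(s['position'])
save('wrist','w7.png',s=1.5)
print(proj('wrist',(.433,-.058,.026))*1.5)
E
```

```text
[ 0.43202534 -0.00906113  0.12819296]
[382.46160875 356.77001683]
```

View pics/w7.png

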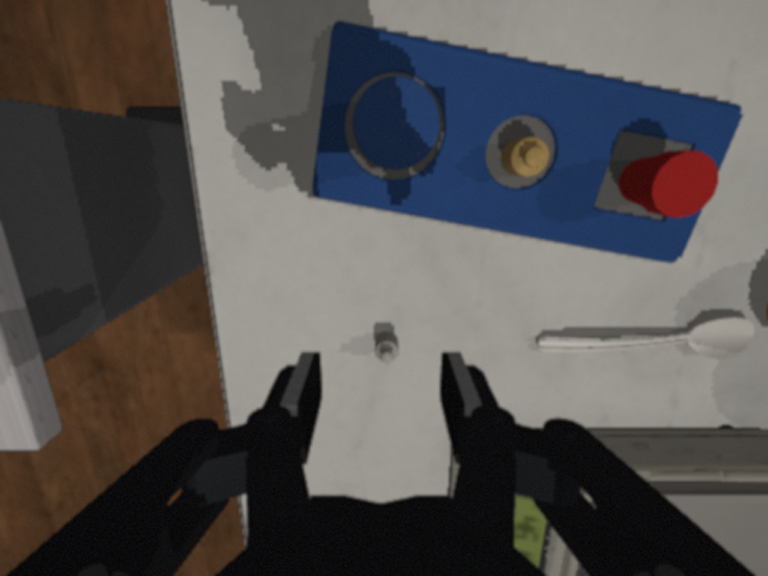

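Grey knob at (386,349), spot on within a few mm. The blue kit also looks right from here. Grasping the grey weight.

Request:
{"name": "drive_tool", "arguments": {
  "steps": [
    [0.1,-2.2,0.15,1,0,0,0],
    [0.1,-2.3,0.15,3,0,0,0],
    [0.1,0,0,4,0,0,0],
    [0.1,0,0,2.5,0,0,0],
    [0.1,0,0,1,0,0,0]
  ]
}}

```text
clock: 24.5
position: [0.4344, -0.0536, 0.0109]
orientation: [0.707, 0.707, -0.001, -0.002]
contact_force: [-0.6, 0.6, 0.2]
finger_gap: 0.047
grip_force: 0.0
```

Request:
{"name": "drive_tool", "arguments": {
  "steps": [
    [0.1,0,0,0.3,0,0,0],
    [0.1,0,0,0.2,0,0,0],
    [0.1,0,0,0,0,0,0],
    [0.1,0,0,0,0,0,0]
  ]
}}

```text
clock: 24.83
position: [0.4364, -0.054, 0.0094]
orientation: [0.707, 0.707, 0.0, 0.001]
contact_force: [0.5, 0.1, -0.4]
finger_gap: 0.0468
grip_force: 0.0
```

Request:
{"name": "drive_tool", "arguments": {
  "steps": [
    [0.1,0,0,0.2,0,0,0],
    [0.1,0,0,0.2,0,0,0],
    [0.1,0,0,0,0,0,0],
    [-1,0,0,0,0,0,0],
    [-1,0,0,0,0,0,0]
  ]
}}

```text
clock: 25.25
position: [0.4355, -0.0541, 0.0044]
orientation: [0.707, 0.707, 0.0, 0.0]
contact_force: [-0.6, -0.3, -0.1]
finger_gap: 0.0239
grip_force: 0.0
```

Request:
{"name": "drive_tool", "arguments": {
  "steps": [
    [-1,0,0,0,0,0,0],
    [-1,0,0,0,0,0,0],
    [-1,0,0,0,0,0,0],
    [-1,0,0,0,0,0,0]
  ]
}}

```text
clock: 25.58
position: [0.4355, -0.054, 0.0045]
orientation: [0.707, 0.707, 0.0, 0.0]
contact_force: [-1.0, 0.6, 6.8]
finger_gap: 0.015
grip_force: 39.1
```

Request:
{"name": "drive_tool", "arguments": {
  "steps": [
    [-1,0,0,-2,0,0,0],
    [-1,0,0,-4,0,0,0],
    [-1,0,0,-4,0,0,0],
    [-1,0,0,-2,0,0,0],
    [-1,3.6,1,0,0,0,0]
  ]
}}

```text
clock: 26.0
position: [0.4475, -0.022, 0.1287]
orientation: [0.709, 0.705, 0.001, 0.004]
contact_force: [2.6, -0.5, -0.4]
finger_gap: 0.0149
grip_force: 39.4
```

Request:
{"name": "drive_tool", "arguments": {
  "steps": [
    [-1,3.8,1.1,0,0,0,0],
    [-1,3.8,1.1,0,0,0,0],
    [-1,3.8,1.1,0,0,0,0],
    [-1,3.8,1.1,0,0,0,0],
    [-1,3.8,1.1,0,0,0,0]
  ]
}}

```text
clock: 26.42
position: [0.5005, 0.174, 0.1242]
orientation: [0.707, 0.707, 0.0, -0.0]
contact_force: [1.0, 0.1, -0.2]
finger_gap: 0.0145
grip_force: 39.4
```

Request:
{"name": "drive_tool", "arguments": {
  "steps": [
    [-1,3.8,1.1,0,0,0,0],
    [-1,0,0,0,0,0,0],
    [-1,0,0,0,0,0,0],
    [-1,0,0,0,0,0,0]
  ]
}}

```text
clock: 26.75
position: [0.511, 0.21, 0.1237]
orientation: [0.707, 0.707, -0.001, -0.0]
contact_force: [-0.3, 0.3, 0.4]
finger_gap: 0.0149
grip_force: 39.4
```

```bash
python3 r.py Y
```

```text
[0.511  0.21   0.1237]
1649 [254.3 135.9] [0.5106 0.2607 0.0055]
2708 [170.5 119.7] [0.432  0.2758 0.0055]
```

Request:
{"name": "drive_tool", "arguments": {
  "steps": [
    [-1,2.5,0,0,0,0,0],
    [-1,2.55,0,2,0,0,0],
    [-1,0,0,4,0,0,0],
    [-1,0,0,2.5,0,0,0],
    [-1,0,0,1.5,0,0,0]
  ]
}}

```text
clock: 27.22
position: [0.5099, 0.2588, 0.0216]
orientation: [0.708, 0.707, -0.002, -0.001]
contact_force: [0.1, -0.2, -0.0]
finger_gap: 0.0148
grip_force: 39.4
```

Request:
{"name": "drive_tool", "arguments": {
  "steps": [
    [-1,0,0,0.5,0,0,0],
    [-1,0,0,0.4,0,0,0],
    [-1,0,0,0,0,0,0],
    [-1,0,0,0,0,0,0]
  ]
}}

```text
clock: 27.55
position: [0.5122, 0.2601, 0.0164]
orientation: [0.708, 0.707, 0.001, 0.0]
contact_force: [0.8, -0.2, -1.3]
finger_gap: 0.015
grip_force: 39.4
```

Request:
{"name": "drive_tool", "arguments": {
  "steps": [
    [-1,0,0,0.2,0,0,0],
    [-1,0,0,0.2,0,0,0],
    [-1,0,0,0.2,0,0,0],
    [-1,0,0,0,0,0,0],
    [-1,0,0,0,0,0,0]
  ]
}}

```text
clock: 27.97
position: [0.5118, 0.2606, 0.0096]
orientation: [0.707, 0.707, 0.0, 0.0]
contact_force: [0.3, -0.9, 1.9]
finger_gap: 0.0148
grip_force: 39.6
```

Contact begins; release and lift away, then look.

Request:
{"name": "drive_tool", "arguments": {
  "steps": [
    [-0.2,0,0,0,0,0,0],
    [-0.2,0,0,0,0,0,0],
    [-0.2,0,0,0,0,0,0],
    [-0.2,0,0,-1,0,0,0],
    [-0.2,0,0,-3,0,0,0]
  ]
}}

```text
clock: 28.38
position: [0.5092, 0.2597, 0.0467]
orientation: [0.707, 0.707, -0.003, -0.002]
contact_force: [-0.0, -0.1, -0.5]
finger_gap: 0.0342
grip_force: 0.0
```

Request:
{"name": "drive_tool", "arguments": {
  "steps": [
    [-0.2,0,0,-4,0,0,0],
    [-0.2,0,0,-4,0,0,0],
    [-0.2,-3,0,-2.5,0,0,0],
    [-0.2,-3.5,0,-2,0,0,0],
    [-0.2,-3.5,0,-2,0,0,0]
  ]
}}

```text
clock: 28.8
position: [0.5112, 0.1599, 0.1966]
orientation: [0.706, 0.708, 0.001, 0.001]
contact_force: [0.4, -1.1, -0.3]
finger_gap: 0.034
grip_force: 0.0
```

Request:
{"name": "drive_tool", "arguments": {
  "steps": [
    [-0.2,-3.5,0,0,0,0,0],
    [-0.2,0,0,0,0,0,0],
    [-0.2,0,0,0,0,0,0]
  ]
}}

```text
clock: 29.05
position: [0.5115, 0.1239, 0.1954]
orientation: [0.708, 0.706, 0.001, 0.0]
contact_force: [0.3, -0.4, -0.1]
finger_gap: 0.0344
grip_force: 0.0
```

```bash
python3 - <<'E'
from h import *
s=get_state();print(s['clock'],s['position'])
save('wrist','w8.png',s=1.5)
save('top','t8.png',s=1.5)
E
```

```text
29.05 [0.51153078 0.12391027 0.19543422]
```

View pics/w8.png

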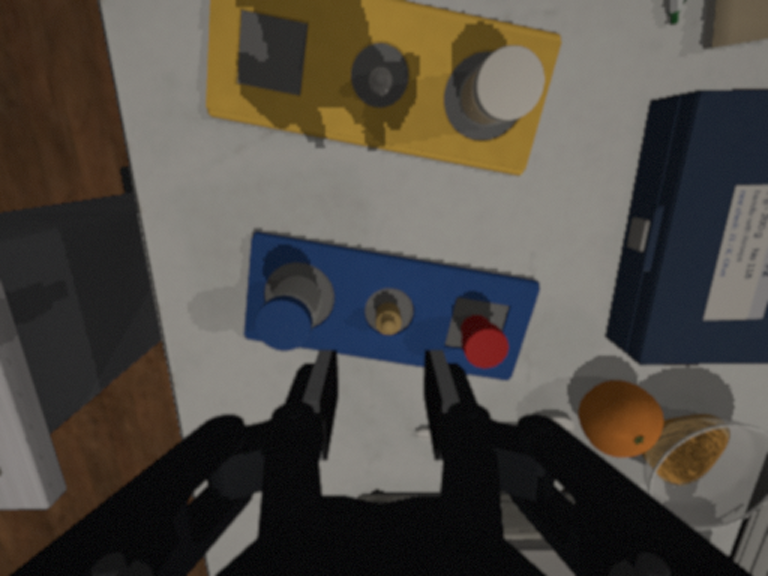

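View pics/t8.png

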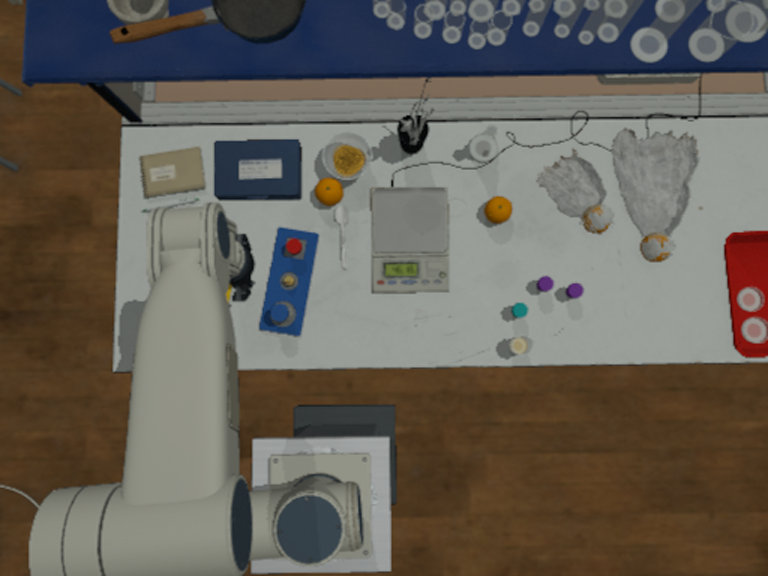

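All five things stand upright in their recesses: the yellow tray has the cream jar (510,85) and grey weight (380,75), and its square is empty. The blue tray has its jar (283,322), brass weight (388,318) and stopper (483,342). The beaker (518,346) and tangerine (498,210) have not moved.

```bash
python3 -c "
from bench import *
print(hand_in())"
```

```text
the job is handed in; nothing more can be done
None
```

Both kits are made up as asked and the job is handed in at about 29 s; the final pictures show all five items upright in their recesses, and the beaker and tangerine unmoved.

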